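Setting porcelain on its fitted stands at a curio stall

TASK

Set out the curio stall: put each of the four porcelain pieces upright on the wooden stand made for its foot, matching the stand to the foot in shape and size, so that the whole foot sits flat inside the stand's raised rim. Keep the stands where they are, leave the clay teapot and the jade bangle alone, and set the porcelain down gently: none of it may be dropped or knocked over.

Things in the scene. Friction and masses are not known exactly. Their poses are not given: they have to be found in the camera images.
- bottle_vase: Loose yellow bottle vase, 130 mm tall, standing upright: round foot 44 mm across, round belly 66 mm across at its widest (45 mm up), then a straight round neck 26 mm across from 84 mm up to the mouth at 130 mm. About 0.28 kg. Origin at the centre of its underside, z up.
- mallet_vase: Loose white mallet vase with thin blue bands, 122 mm tall, standing upright: round foot 64 mm across, drum-shaped body 70 mm across up to 66 mm, sloping shoulder to 78 mm, then a straight round neck 30 mm across up to the mouth at 122 mm. About 0.38 kg. Origin at the centre of its underside, z up.
- square_vase: Loose pale green (celadon) square vase, 118 mm tall, standing upright: square foot 52 x 52 mm, square body 58 x 58 mm up to 75 mm, then a straight round neck 34 mm across up to the mouth at 118 mm. About 0.36 kg. Its sides are parallel to its x and y axes. Origin at the centre of its underside, z up.
- moon_flask: Loose dark blue moon flask with a white ring on each flat face, 132 mm tall, standing upright: oblong foot 38 mm (along its x) by 74 mm (along its y), flat disc-shaped body 84 mm across (along y) and 40 mm thick (along x) up to 92 mm, then a straight round neck 28 mm across up to the mouth at 132 mm. About 0.34 kg. Origin at the centre of its underside, z up.
- small_round_stand: Dark rosewood display stand on four little feet, loose, about 0.17 kg, 25 mm high over its raised rim; inside the rim lies a flat paler panel, 20 mm above the stand's underside and 5 mm below the top of the rim. The small round one: panel inside the rim 58 mm across, 74 mm outside. Origin at the centre of its underside, z up.
- large_round_stand: Dark rosewood display stand on four little feet, loose, about 0.17 kg, 25 mm high over its raised rim; inside the rim lies a flat paler panel, 20 mm above the stand's underside and 5 mm below the top of the rim. The large round one: panel inside the rim 78 mm across, 96 mm outside. Origin at the centre of its underside, z up.
- square_stand: Dark rosewood display stand on four little feet, loose, about 0.17 kg, 25 mm high over its raised rim; inside the rim lies a flat paler panel, 20 mm above the stand's underside and 5 mm below the top of the rim. The square one: panel inside the rim 66 x 66 mm, 84 x 84 mm outside, sides parallel to its x and y axes. Origin at the centre of its underside, z up.
- oblong_stand: Dark rosewood display stand on four little feet, loose, about 0.17 kg, 25 mm high over its raised rim; inside the rim lies a flat paler panel, 20 mm above the stand's underside and 5 mm below the top of the rim. The oblong one: panel inside the rim 52 mm (along its x) by 88 mm (along its y), 68 x 104 mm outside. Origin at the centre of its underside, z up.
- teapot: Bystander: loose dark brown clay teapot with lid, body 94 mm across, 89 mm high, spout to +y and handle to -y of its own frame (about 165 mm over both). Origin at the centre of its underside, z up.
- bangle: Bystander: loose pale jade bangle lying flat, alone between the porcelain and the stands (a few other bangles at the far edge of the cloth are only dressing), 76 mm across, 58 mm inside, 12 mm thick. Origin at the centre of its underside, z up.
There are look-alikes about, which are no part of the job. What is shaped like the square_stand but pink or purple is not meant.

How it is judged:
At the end, for the whole second after the job is handed in: Each piece stands on the stand matching its foot: within 11 mm of its centre, underside at most 2.2 mm above the panel, upright within 0.06 rad; the stands stand flat on the table; all released and at rest (horizontal distance between bottle_vase and small_round_stand below 0.011 m and z of bottle_vase in the frame of small_round_stand between 0.017 and 0.0222 m and angle between each of bottle_vase, small_round_stand, mallet_vase, large_round_stand, square_vase, square_stand, moon_flask, oblong_stand's own z axis and vertical below 0.06 rad and height (world z) of each of small_round_stand, large_round_stand, square_stand, oblong_stand below 0.003 m and linear speed of each of bottle_vase, mallet_vase, square_vase, moon_flask below 0.02 m/s and angular speed of each of bottle_vase, mallet_vase, square_vase, moon_flask below 0.2 rad/s and horizontal distance between mallet_vase and large_round_stand below 0.011 m and z of mallet_vase in the frame of large_round_stand between 0.017 and 0.0222 m and horizontal distance between square_vase and square_stand below 0.011 m and z of square_vase in the frame of square_stand between 0.017 and 0.0222 m and horizontal distance between moon_flask and oblong_stand below 0.011 m and z of moon_flask in the frame of oblong_stand between 0.017 and 0.0222 m); the robot touches nothing.
It fails at once if a porcelain piece is dropped (falls free of the fingers faster than 0.6 m/s, a drop of about 2 cm) ((contact force between the fingers and bottle_vase below 0.05 N and linear speed of bottle_vase above 0.6 m/s) or (contact force between the fingers and mallet_vase below 0.05 N and linear speed of mallet_vase above 0.6 m/s) or (contact force between the fingers and square_vase below 0.05 N and linear speed of square_vase above 0.6 m/s) or (contact force between the fingers and moon_flask below 0.05 N and linear speed of moon_flask above 0.6 m/s)).
It fails at once if a porcelain piece is tipped over (more than 0.7 rad) (angle between any of bottle_vase, mallet_vase, square_vase, moon_flask's own z axis and vertical above 0.7 rad).
It fails at once if a stand is shifted by more than 30 mm (distance of any of small_round_stand, large_round_stand, square_stand, oblong_stand from where it was at the start of the episode above 0.03 m).
It fails at once if the teapot or the bangle is moved by more than 15 mm (distance of any of teapot, bangle from where it was at the start of the episode above 0.015 m).
It also fails if it takes over 120 s, if anything falls off the work surface, if the arm or the gripper's body presses on something with over 40 N, if the wrist force passes 120 N, or if a joint passes its speed limit or range.

ROBOT

A 6-joint arm with a two-finger parallel gripper is mounted at the origin on the work surface. World frame = base frame: x ahead of the robot, y to its left, z up, the work surface at z = 0. Lengths are in m, angles in rad, forces in N, time in s.
With the tool pointing down it reaches from about 0.4 to 0.825 m from the base axis. Payload 7 kg.
Tool frame: the origin (TCP) lies at the centre of the arm's flange, where the gripper is bolted on; the fingertips stand 178 mm ahead of it and the grasp point (between the pads) lies ahead of it (tcp_to_grasp is the z of the grasp point in the tool frame, in m); z points along the fingers, x is the direction in which the jaws open and shut, and the axes are right-handed (so a half turn about z gives the same grasp; the last joint's range is limited). The gripper opens to 88 mm and grips with 3 to 60 N. Pads are 19 mm wide; open, the fingers measure 130 mm over their backs; the gripper's body (78 mm by 193 mm) begins 47 mm behind the grasp point.
Start: joints at [-0.892, 0.359, 0.012, 0, -1.224, -0.288], TCP at [0.257, -0.624, 0.405] pointing down, gripper open.
Joint ranges: [-3.07, 3.07], [-1.43, 2.12], [-1.02, 1.25], [-3.03, 1.67], [-3.05, -0], [-3.03, 3.03]. Speed limits (rad/s): [2.39, 2.39, 3.01, 3.14, 3.14, 3.14].

INTERFACE

Orientations are given as [roll, pitch, yaw] about the fixed x, y, z axes, in that order (R = Rz(yaw) Ry(pitch) Rx(roll)).
In Python, from station import get_state, grab_frame, job_done, tcp_to_grasp gives the robot as it stands.
- The arm moves only by the tool drive_tool, never from a script. Its argument "moves" is a list of rows, each a list of 7 numbers: the shift along the tool's x, y, z in mm, then the turn, a rotation vector about the tool's x, y, z in degrees, then the closure, from -1 (fully open) to 1 (shut), so that 0 is half open. In form: [[dx, dy, dz, ax, ay, az, claw], ...]. A call has 1 to 12 rows; each row is the pose to reach, as a shift and turn from the pose commanded when the call began, along the tool's axes at that moment; what a row does not reach only later rows make up. A row lasts 1/8 s, in which the tool goes at most 62.5 mm and 10.7 degrees, less where a joint would pass 70% of its speed; a pose out of reach is approached as far as the arm can. A call with a gripper value outside its range is refused whole. The fingers move at their own pace and stop on an object; "grip_force" is the grip in N (left out, the last holds). Time passes only in rows, so rows that repeat a pose let the fingers close. It gives the time, the measured TCP pose, the force and the opening at its end, in the units of the state.
- get_state(): the state, without advancing time (a new reading comes with each control period).
- grab_frame(name): name is "side" or "top" or "wrist"; returns a dict with "img" (384x512x3 uint8, red, green, blue), "range_z" (384x512 float32, m along the optical axis (not along the pixel's ray), 0 where there is no reading), "fovy" (degrees; the focal length in pixels is half the picture's height over the tangent of half this angle, whatever the lens; pixels are square), "cx", "cy" (the principal point, pixels), "rvec" (rotation vector, rad) and "tvec" (3), from world to camera coordinates, as OpenCV has them. Camera axes: x right, y down, z forward; pixel columns grow to the right and rows downward; lengths in m; the calibration is good to about 2 mm. A picture is of the moment at which its call begins.
- job_done(): hands the job in, once; it reports no verdict.
The state is a dict: "t": time; "q": joint angles; "qd": joint speeds; "joint_efforts": joint torques, N m; "eef_pos": TCP position; "ee_rot": TCP orientation; "force": force on the tool from outside, world axes, zero at the start; "moment": the same for the moment, N m; "width": finger opening in m.
Only numpy, scipy, OpenCV 4.12 (cv2) and the standard library are available. Lean on these libraries where they do the work, as an engineer would, in place of code of your own. Each camera call takes 0.05 s, during which the arm holds its last target. There are 200 camera calls.

## Working session

There is one attempt and no reset: what is moved stays moved. The work goes in short steps, Python scripts to look and compute and a tool call to move; the robot and the scene stay as the last step left them, time stands still between calls to the robot, and variables do not carry over. Pictures are saved under pics/ and viewed, about 12 in all and at most 16, crops included, and the job is handed in when it is done.

Besides the shell and the picture viewer there is one more tool, called after "Emit:" as name([rows], argument=value, ...), one row to a line, values as JSON. drive_tool: Moves the arm, as the interface text tells. Its arguments: {"type":"object","properties":{"moves":{"type":"array"},"grip_force":{"type":"number"}},"required":["moves"]}

```bash
mkdir -p pics
cat > h.py <<'E'
import numpy as np, cv2
from station import *
def snap(n):
    f=grab_frame(n); np.savez(''+n+'.npz',**f); return f
def load(n): return dict(np.load(''+n+'.npz'))
def cam(f):
    R=cv2.Rodrigues(np.array(f['rvec'],float))[0]; fl=192/np.tan(np.radians(float(f['fovy']))/2)
    return R,np.array(f['tvec'],float).ravel(),fl
def cloud(f):
    R,t,fl=cam(f); z=f['range_z']; v,u=np.mgrid[0:384,0:512]
    P=np.stack([(u-f['cx'])/fl*z,(v-f['cy'])/fl*z,z],-1)
    return (P-t)@R   # world
def save(f,name,crop=None,s=1.5):
    im=f['img'][...,::-1]
    if crop: a,b,c,d=crop; im=im[b:d,a:c]
    cv2.imwrite('pics/'+name,cv2.resize(im,None,fx=s,fy=s,interpolation=cv2.INTER_CUBIC))
E
python3 - <<'E'
from h import *
print(get_state(),tcp_to_grasp)
for n in('top','side'):
    f=snap(n); save(f,n+'1.png'); R,t,fl=cam(f); print(n,-R.T@t,R[2],fl)
E
```

```text
{'t': 0.0, 'q': array([-8.91895452e-01,  3.59382016e-01,  1.10679687e-02, -3.55952085e-04,
       -1.22408373e+00, -2.88118927e-01]), 'qd': array([ 0.00098258, -0.00088117,  0.00089104,  0.00234175, -0.00027496,
       -0.00119119]), 'joint_efforts': array([-3.52452393e-03, -5.82719135e+01,  2.93039149e+01,  6.99730396e+00,
        6.58247009e-03, -1.91410527e-04]), 'eef_pos': array([ 0.25705536, -0.62393075,  0.40372851]), 'ee_rot': array([-3.14145838e+00, -1.63052994e-03,  1.96145694e+00]), 'force': array([-0.33160729,  0.16188456,  0.61887833]), 'moment': array([-0.02547789, -0.00451636,  0.03540473]), 'width': 0.08754091200297669} 0.1593
top [0.43592465 0.01907105 1.19005798] [ 0.09629399 -0.02892978 -0.99493243] 440.0972293378386
side [0.42785981 1.05041879 0.88518273] [ 0.08703391 -0.77237458 -0.62917613] 453.9946460799494
```

View pics/top1.png

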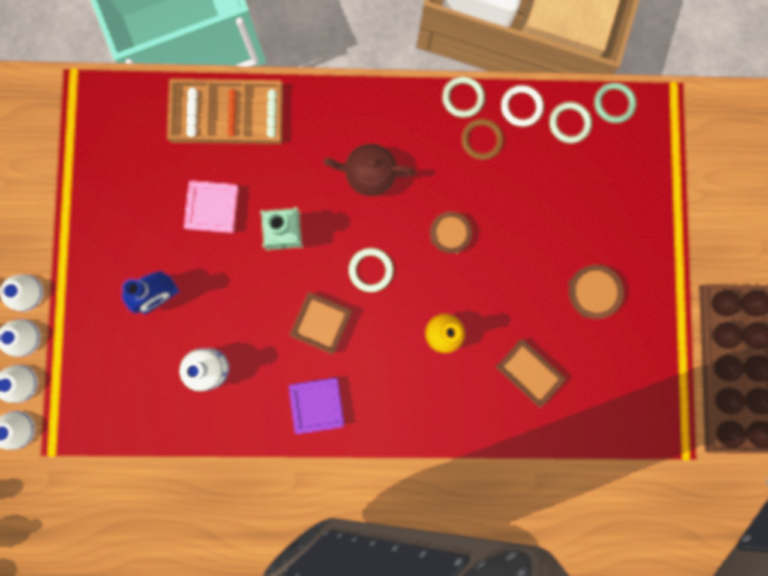

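View pics/side1.png

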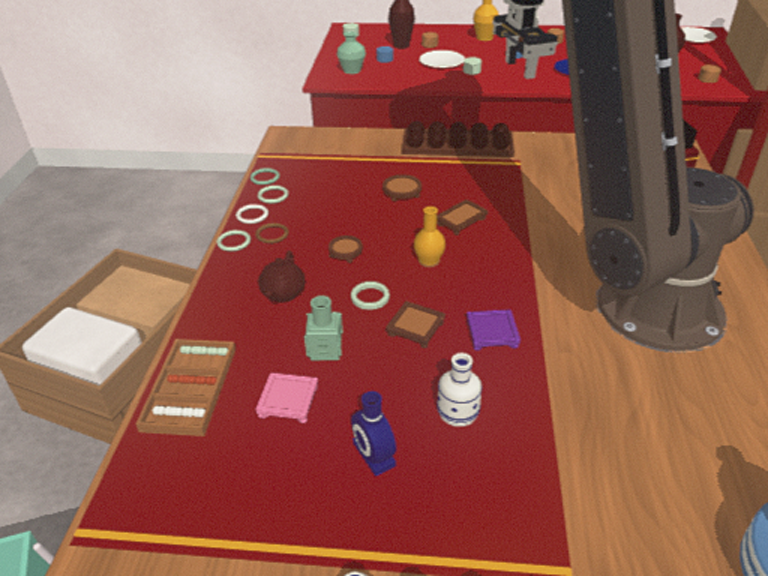

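The top view (x up, y left) shows these pieces: bottle (445,333), mallet (204,370), square vase (281,228) and flask (150,292). The rosewood stands are small round (452,232), large round (597,292), square (322,322) and oblong (532,372). The pink and purple stands are decoys. Next I'll measure positions from depth.

```bash
cat > m.py <<'E'
from h import *
from scipy.optimize import least_squares
c={n:cloud(load(n)) for n in('top','side')}
f=load('top')
seed={}
for n,(u,v) in dict(bottle=(445,333),mallet=(204,370),square=(281,228),flask=(150,292),srs=(452,232),lrs=(597,292),sqs=(322,322),obs=(532,372),teapot=(370,170),bangle=(350,270)).items():
    seed[n]=c['top'][int(v/1.5),int(u/1.5)]
def pts(P,s,r,z0,z1):
    P=P.reshape(-1,3); return P[(np.hypot(*(P[:,:2]-s[:2]).T)<r)&(P[:,2]>z0)&(P[:,2]<z1)]
if __name__=='__main__':
  for n,s in seed.items():
    print(n,'seed',s.round(3),end=' ')
    for k in c:
        tb=pts(c[k],s,.1,-.02,.008)[:,2]
        Q=pts(c[k],s,.07,.012,.2)
        bb=(Q.min(0)+Q.max(0))/2; r=cv2.minAreaRect((Q[:,:2]*1000).astype(np.float32))
        print('|',k,'tbl',np.median(tb).round(4),'zmax',np.percentile(Q[:,2],99).round(3),'bb',bb[:2].round(4),'rect',np.round(r[0],1),np.round(r[1],1),round(r[2],1),len(Q),end=' ')
    print()
  for n,r,z0,z1 in(('bottle',.013,.09,.127),('mallet',.015,.083,.118),('square',.017,.08,.114),('flask',.014,.097,.128)):
    Q=np.vstack([pts(c[k],seed[n],.07,z0,z1) for k in c])
    for k in c:
      q=pts(c[k],seed[n],.07,z0,z1)
      o=least_squares(lambda p:np.hypot(q[:,0]-p[0],q[:,1]-p[1])-r,q[:,:2].mean(0),loss='soft_l1',f_scale=.001)
      print(n,k,len(q),o.x.round(4),np.sqrt(2*o.cost/len(q)).round(4))
E
python3 m.py
```

```text
bottle seed [ 0.454 -0.111  0.133] | top tbl -0.0005 zmax 0.131 bb [ 0.455 -0.122] rect [ 455.1 -122. ] [62.2 63.2] 0.7 496 | side tbl 0.002 zmax 0.133 bb [ 0.457  -0.1089] rect [ 456.5 -108.9] [60.1 49.4] 5.6 511 
mallet seed [0.391 0.276 0.098] | top tbl -0.0007 zmax 0.123 bb [0.3887 0.2897] rect [389. 290.] [68.1 67.5] 5.9 706 | side tbl 0.0018 zmax 0.124 bb [0.3912 0.3004] rect [391.3 300.6] [59.1 69.7] 88.8 1024 
square seed [0.622 0.156 0.118] | top tbl -0.0005 zmax 0.119 bb [0.6327 0.164 ] rect [632.7 164.5] [60.1 62. ] 6.0 616 | side tbl 0.0018 zmax 0.12 bb [0.6355 0.1679] rect [635.3 169.1] [62.  65.1] 5.7 831 
flask seed [0.518 0.373 0.085] | top tbl -0.0008 zmax 0.133 bb [0.5198 0.3877] rect [519.5 388.5] [43.7 82.9] 33.1 690 | side tbl 0.0017 zmax 0.135 bb [0.521  0.4014] rect [522.1 395.5] [40.2 78.4] 38.2 1029 
srs seed [ 0.639 -0.139  0.019] | top tbl -0.0005 zmax 0.028 bb [ 0.6368 -0.1347] rect [ 636.7 -135.4] [70.6 72.8] 45.6 584 | side tbl 0.0021 zmax 0.029 bb [ 0.6378 -0.1318] rect [ 638.3 -132. ] [68.5 78.9] 4.8 296 
lrs seed [ 0.534 -0.402  0.017] | top tbl -0.00
[... 630 characters left out ...]
 top tbl -0.0005 zmax 0.087 bb [0.7445 0.0113] rect [743.6  12.1] [ 92.7 112. ] 34.8 1076 | side tbl 0.0018 zmax 0.089 bb [0.7457 0.0118] rect [742.1  14. ] [119.2  83.7] 56.1 681 
bangle seed [0.566 0.044 0.011] | top tbl -0.0005 zmax 0.026 bb [0.5502 0.0308] rect [545.4  22.6] [ 71.7 125. ] 59.0 69 | side tbl 0.002 zmax 0.027 bb [0.5519 0.031 ] rect [548.1  22.7] [ 76.4 125.7] 61.8 107 
bottle top 73 [ 0.4585 -0.1155] 0.0025
bottle side 100 [ 0.4572 -0.1212] 0.0014
mallet top 119 [0.3894 0.2908] 0.0028
mallet side 171 [0.3908 0.2922] 0.0018
square top 127 [0.6327 0.1575] 0.0029
square side 171 [0.6355 0.1655] 0.0016
flask top 111 [0.521  0.3862] 0.0023
flask side 162 [0.5219 0.3911] 0.0014
```

```bash
cat > go.py <<'E'
import sys
from h import *
from scipy.spatial.transform import Rotation as Ro
def go(x,y,z,yaw=None):
    "grasp-point target -> tool-frame shift (mm) and az (deg)"
    s=get_state(); R=Ro.from_euler('xyz',s['ee_rot']).as_matrix()
    g=s['eef_pos']+R[:,2]*tcp_to_grasp
    T=np.array([x,y,z])-np.array([0,0,-tcp_to_grasp])
    d=R.T@(T-s['eef_pos'])*1000
    # full rotation vector so that the tool ends exactly down
    yw=s['ee_rot'][2] if yaw is None else np.radians(yaw)
    rv=np.degrees(Ro.from_matrix(R.T@Ro.from_euler('xyz',[np.pi,0,yw]).as_matrix()).as_rotvec())
    print('t',round(s['t'],2),'grasp',g.round(4),'yaw',np.degrees(s['ee_rot'][2]).round(2),'q1,q6',np.degrees(s['q'][[0,5]]).round(1),'w',s['width'].round(4),'F',s['force'].round(2))
    print('shift',d.round(1),'rot',rv.round(2),'rows>=',int(np.ceil(max(np.linalg.norm(d)/62.5,np.linalg.norm(rv)/10.7))))
if __name__=='__main__':
    a=[float(v) for v in sys.argv[1:]]; go(*a)
E
python3 go.py .457 -.121 .24
```

```text
Traceback (most recent call last):
  File "go.py", line 16, in <module>
    a=[float(v) for v in sys.argv[1:]]; go(*a)
                                        ~~^^^^
  File "go.py", line 13, in go
    print('t',round(s['t'],2),'grasp',g.round(4),'yaw',np.degrees(s['ee_rot'][2]).round(2),'q1,q6',np.degrees(s['q'][[0,5]]).round(1),'w',s['width'].round(4),'F',s['force'].round(2))
                                                                                                                                          ^^^^^^^^^^^^^^^^
AttributeError: 'float' object has no attribute 'round'
```

```bash
sed -i "s/s\['width'\].round(4)/round(s['width'],4)/" go.py; python3 go.py .457 -.121 .24
```

```text
t 0.1 grasp [ 0.257  -0.6238  0.2445] yaw 112.38 q1,q6 [-51.1 -16.5] w 0.0876 F [-0.06  0.72  0.77]
shift [388.9 376.4   5. ] rot [-0.01 -0.08  0.  ] rows>= 9
```

Emit:
drive_tool([
  [39,38,0,0,0,0,-1],
  [78,75,0,0,0,0,-1],
  [117,113,0,0,0,0,-1],
  [156,151,0,0,0,0,-1],
  [195,188,0,0,0,0,-1],
  [234,226,0,0,0,0,-1],
  [273,264,0,0,0,0,-1],
  [312,302,0,0,0,0,-1],
  [350,339,0,0,0,0,-1],
  [375,363,0,0,0,0,-1],
  [389,376,5,0,0,0,-1],
  [389,376,5,0,0,0,-1],
])

```text
t: 1.6
eef_pos: [0.4567, -0.1201, 0.3992]
ee_rot: [-3.141, -0.0, 1.964]
force: [-0.0, -0.4, 0.3]
width: 0.0878
```

```bash
python3 go.py .457 -.121 .11
python3 - <<'E'
from h import *
f=snap('wrist'); save(f,'w1.png'); R,t,fl=cam(f); print(-R.T@t,R[2],fl)
from m import pts
P=cloud(f); s=np.array([.457,-.121,0])
from scipy.optimize import least_squares
for z0,z1,r in((.126,.14,None),(.09,.127,.013)):
    q=pts(P,s,.06,z0,z1); print(len(q), q.mean(0) if len(q) else '', q.min(0) if len(q) else '', q.max(0) if len(q) else '')
E
```

```text
t 1.6 grasp [ 0.4565 -0.1201  0.2399] yaw 112.51 q1,q6 [  9.2 -76.7] w 0.0878 F [-0.01 -0.37  0.27]
shift [-1.000e+00  1.000e-01  1.299e+02] rot [-0.05 -0.03  0.  ] rows>= 3
[ 0.39219537 -0.14695784  0.38026767] [ 0.23682373  0.09833894 -0.96656297] 306.21533664514953
461 [ 0.4549097  -0.12224802  0.13061017] [ 0.4407219  -0.13605097  0.12600105] [ 0.4683271  -0.10885728  0.13305373]
544 [ 0.45366021 -0.12274619  0.1124775 ] [ 0.44164651 -0.1352359   0.09005089] [ 0.46444445 -0.11204815  0.12674051]
```

Emit:
drive_tool([
  [-1,-2,40,0,0,0,-1],
  [-1,-2,80,0,0,0,-1],
  [-1,-2,110,0,0,0,-1],
  [-1,-2,129,0,0,0,-1],
  [-1,-2,129,0,0,0,-0.3],
  [-1,-2,129,0,0,0,0.2],
  [-1,-2,129,0,0,0,1],
  [-1,-2,129,0,0,0,1],
  [-1,-2,129,0,0,0,1],
  [-1,-2,129,0,0,0,1],
], grip_force=20)

```text
t: 2.9
eef_pos: [0.4551, -0.1228, 0.2708]
ee_rot: [3.141, 0.0, 1.962]
force: [-0.4, -0.1, 0.2]
width: 0.0333
```

```bash
python3 go.py .457 -.121 .11
```

```text
t 2.9 grasp [ 0.4552 -0.1228  0.1115] yaw 112.4 q1,q6 [  8.9 -76.5] w 0.0333 F [-0.38 -0.14  0.22]
shift [1.  2.4 1.5] rot [0.02 0.   0.  ] rows>= 1
```

Emit:
drive_tool([
  [0,0,0,0,0,0,1],
  [0,0,0,0,0,0,1],
  [0,0,0,0,0,0,1],
  [0,0,-3,0,0,0,1],
  [0,0,-6,0,0,0,1],
  [0,0,-10,0,0,0,1],
])

```text
t: 3.65
eef_pos: [0.455, -0.1229, 0.2807]
ee_rot: [-3.141, -0.0, 1.962]
force: [-0.9, 0.1, -3.0]
width: 0.0256
```

```bash
python3 go.py .637 -.134 .175
```

```text
t 3.65 grasp [ 0.4549 -0.1229  0.1214] yaw 112.39 q1,q6 [  8.9 -76.5] w 0.0256 F [-0.9   0.14 -3.02]
shift [-79.6 164.1 -53.7] rot [-0.03 -0.01  0.  ] rows>= 4
```

Emit:
drive_tool([
  [0,0,-20,0,0,0,1],
  [-4,8,-40,0,0,0,1],
  [-14,28,-53,0,0,0,1],
  [-28,58,-54,0,0,0,1],
  [-43,88,-54,0,0,0,1],
  [-58,118,-54,0,0,0,1],
  [-70,144,-54,0,0,0,1],
  [-77,158,-54,0,0,0,1],
  [-80,164,-54,0,0,0,1],
  [-80,164,-54,0,0,0,1],
  [-80,164,-54,0,0,0,1],
])

```text
t: 5.03
eef_pos: [0.6365, -0.1343, 0.3349]
ee_rot: [3.142, -0.0, 1.962]
force: [-0.9, 0.3, -3.3]
width: 0.0257
```

```bash
cat > chk.py <<'E'
import sys
from h import *; from m import pts
x,y=map(float,sys.argv[1:3]); 
f=snap('wrist'); 
if len(sys.argv)>3: save(f,sys.argv[3])
P=cloud(f); s=np.array([x,y,0])
q=pts(P,s,.075,.010,.035); print('stand pts',len(q)); 
if len(q)>20:
    print('min',q.min(0),'max',q.max(0),'rect',cv2.minAreaRect((q[:,:2]*1000).astype(np.float32)))
E
python3 go.py .637 -.134 .132; python3 chk.py .637 -.134 w2.png
```

```text
t 5.03 grasp [ 0.6365 -0.1343  0.1756] yaw 112.39 q1,q6 [  5.2 -72.8] w 0.0257 F [-0.9  0.3 -3.3]
shift [ 0.1  0.6 43.6] rot [ 0.   -0.01 -0.  ] rows>= 1
stand pts 1418
min [ 0.599767   -0.17272463  0.01013249] max [ 0.65134269 -0.10398418  0.02788339] rect ((619.4557495117188, -144.26467895507812), (36.19237518310547, 72.4695053100586), 25.394699096679688)
```

View pics/w2.png

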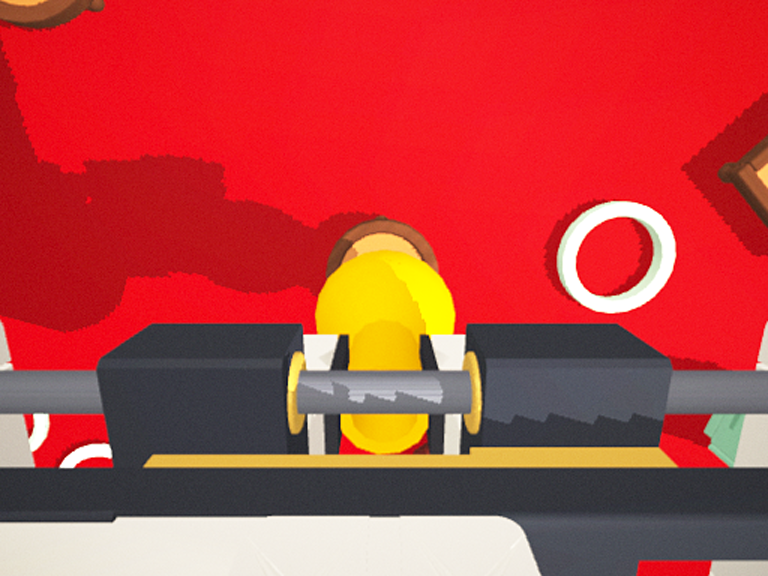

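The bottle is held upright at about (385,350), with the small round stand directly beneath it at (382,240). Estimates put the centre within 2 mm, so I'll lower it.

Emit:
drive_tool([
  [0,-1,15,0,0,0,1],
  [0,-1,28,0,0,0,1],
  [0,-1,36,0,0,0,1],
  [0,-1,40,0,0,0,1],
  [0,-1,42,0,0,0,1],
  [0,-1,43,0,0,0,1],
  [0,-1,44,0,0,0,1],
])

```text
t: 5.95
eef_pos: [0.6364, -0.1348, 0.291]
ee_rot: [3.141, 0.0, 1.962]
force: [-0.6, 0.2, -3.4]
width: 0.026
```

Emit:
drive_tool([
  [0,0,0.5,0,0,0,1],
  [0,0,1,0,0,0,1],
  [0,0,1,0,0,0,1],
])

```text
t: 6.32
eef_pos: [0.6365, -0.1347, 0.2907]
ee_rot: [3.14, 0.001, 1.962]
force: [-1.4, 1.4, 6.6]
width: 0.0258
```

Emit:
drive_tool([
  [0,0,-0.5,0,0,0,0.3],
  [0,0,-0.5,0,0,0,0],
  [0,0,-0.5,0,0,0,-0.5],
  [0,0,-0.5,0,0,0,-1],
  [0,0,-0.5,0,0,0,-1],
  [0,0,-0.5,0,0,0,-1],
  [0,0,-20,0,0,0,-1],
  [0,0,-50,0,0,0,-1],
  [0,0,-80,0,0,0,-1],
  [0,0,-105,0,0,0,-1],
  [0,0,-105,0,0,0,-1],
])

```text
t: 7.7
eef_pos: [0.6367, -0.1348, 0.3973]
ee_rot: [3.138, 0.002, 1.962]
force: [0.6, 0.2, -0.0]
width: 0.0878
```

```bash
python3 go.py .390 .291 .236
python3 - <<'E'
from h import *; from m import pts
f=snap('top'); P=cloud(f)
q=pts(P,np.array([.637,-.135,0]),.07,.04,.2); print(q.min(0),q.max(0),(q.min(0)+q.max(0))/2)
f=snap('wrist'); P=cloud(f)
for a,b in((.143,.16),(.115,.143)):
  q=pts(P,np.array([.637,-.135,0]),.07,a,b); print(len(q)); 
  if len(q):print((q.min(0)+q.max(0))/2,q.max(0)-q.min(0))
E
```

```text
t 7.7 grasp [ 0.6374 -0.1349  0.238 ] yaw 112.4 q1,q6 [  5.2 -72.8] w 0.0878 F [ 0.57  0.19 -0.01]
shift [487.7 -65.8   0.8] rot [0.23 0.1  0.  ] rows>= 8
[ 0.60424064 -0.16601326  0.06071764] [ 0.6662792  -0.11744797  0.15107267] [ 0.63525992 -0.14173061  0.10589515]
600
[ 0.63610359 -0.13465204  0.14767417] [0.02748743 0.02743219 0.0093218 ]
585
[ 0.63447767 -0.13583591  0.12897925] [0.02296812 0.02358111 0.02794734]
```

Emit:
drive_tool([
  [30,-4,0,0,0,0,-1],
  [80,-11,0,0,0,0,-1],
  [130,-18,0,0,0,0,-1],
  [180,-24,0,0,0,0,-1],
  [230,-31,0,0,0,0,-1],
  [280,-38,0,0,0,0,-1],
  [330,-45,0,0,0,0,-1],
  [380,-51,0,0,0,0,-1],
  [430,-58,0,0,0,0,-1],
  [470,-63,0,0,0,0,-1],
  [488,-66,1,0,0,0,-1],
  [488,-66,1,0,0,0,-1],
])

```text
t: 9.3
eef_pos: [0.3889, 0.2918, 0.3929]
ee_rot: [-3.14, 0.001, 1.963]
force: [0.3, -0.3, -0.7]
width: 0.0877
```

```bash
cat > neck.py <<'E'
import sys
from h import *; from m import pts; from go import go
x,y,ztop,zg=map(float,sys.argv[1:5]); f=snap('wrist'); P=cloud(f)
q=pts(P,np.array([x,y,0]),.05,ztop-.006,ztop+.01); c=(q.min(0)+q.max(0))/2
print(len(q),'mouth',c,'size',q.max(0)-q.min(0)); go(c[0],c[1],zg)
E
python3 neck.py .39 .291 .122 .103
```

```text
559 mouth [0.38852058 0.29078283 0.12043206] size [0.03150476 0.0315616  0.00880599]
t 9.35 grasp [0.3891 0.291  0.2337] yaw 112.45 q1,q6 [  60.  -127.6] w 0.0876 F [-0.08  0.54  0.35]
shift [  0.   -0.7 130.7] rot [-0.07  0.05 -0.  ] rows>= 3
```

Emit:
drive_tool([
  [0,0,40,0,0,0,-1],
  [0,0,80,0,0,0,-1],
  [0,0,112,0,0,0,-1],
  [0,0,130,0,0,0,-1],
  [0,0,130,0,0,0,0],
  [0,0,130,0,0,0,0.2],
  [0,0,130,0,0,0,1],
  [0,0,130,0,0,0,1],
  [0,0,130,0,0,0,1],
  [0,0,130,0,0,0,1],
  [0,0,130,0,0,0,1],
  [0,0,130,0,0,0,1],
], grip_force=25)

```text
t: 10.85
eef_pos: [0.3893, 0.2914, 0.2638]
ee_rot: [3.141, -0.0, 1.962]
force: [-0.9, -0.3, 1.4]
width: 0.0295
```

Emit:
drive_tool([
  [0,0,0,0,0,0,1],
  [0,0,-3,0,0,0,1],
  [0,0,-6,0,0,0,1],
  [0,0,-10,0,0,0,1],
])

```text
t: 11.35
eef_pos: [0.3893, 0.2911, 0.2736]
ee_rot: [-3.141, 0.0, 1.961]
force: [-0.5, 0.1, -4.0]
width: 0.0293
```

```bash
python3 go.py .533 -.396 .175
```

```text
t 11.35 grasp [0.3892 0.291  0.1143] yaw 112.38 q1,q6 [  60.  -127.6] w 0.0293 F [-0.45  0.12 -4.03]
shift [-690.1 -128.8  -60.3] rot [-0.04  0.03 -0.  ] rows>= 12
```

Emit:
drive_tool([
  [0,0,-20,0,0,0,1],
  [0,0,-42,0,0,0,1],
  [-15,-3,-58,0,0,0,1],
  [-50,-9,-60,0,0,0,1],
  [-95,-18,-60,0,0,0,1],
  [-145,-27,-60,0,0,0,1],
  [-195,-36,-60,0,0,0,1],
  [-245,-46,-60,0,0,0,1],
  [-295,-55,-60,0,0,0,1],
  [-345,-64,-60,0,0,0,1],
  [-390,-73,-60,0,0,0,1],
  [-420,-78,-60,0,0,0,1],
])

```text
t: 12.85
eef_pos: [0.4765, -0.1292, 0.3336]
ee_rot: [-3.141, -0.0, 1.96]
force: [-0.1, 0.4, -4.0]
width: 0.0292
```

Emit:
drive_tool([
  [-25,-5,0,0,0,0,1],
  [-65,-12,0,0,0,0,1],
  [-110,-21,0,0,0,0,1],
  [-155,-29,0,0,0,0,1],
  [-200,-38,0,0,0,0,1],
  [-235,-44,0,0,0,0,1],
  [-258,-49,0,0,0,0,1],
  [-270,-51,0,0,0,0,1],
  [-270,-51,0,0,0,0,1],
  [-270,-51,0,0,0,0,1],
])

```text
t: 14.1
eef_pos: [0.5326, -0.3952, 0.3336]
ee_rot: [-3.141, -0.001, 1.962]
force: [-0.4, -0.0, -4.7]
width: 0.0298
```

```bash
python3 go.py .533 -.397 .125; python3 chk.py .533 -.397 w3.png
```

```text
t 14.1 grasp [ 0.5325 -0.3951  0.1743] yaw 112.4 q1,q6 [-19.8 -47.8] w 0.0298 F [-0.4  -0.01 -4.71]
shift [-1.8 -0.3 49.3] rot [-0.01 -0.04  0.  ] rows>= 1
stand pts 2393
min [ 0.48472034 -0.44578319  0.0140897 ] max [ 0.56213443 -0.35321214  0.02852155] rect ((515.330078125, -407.26422119140625), (56.88373947143555, 95.1810073852539), 27.974735260009766)
```

View pics/w3.png

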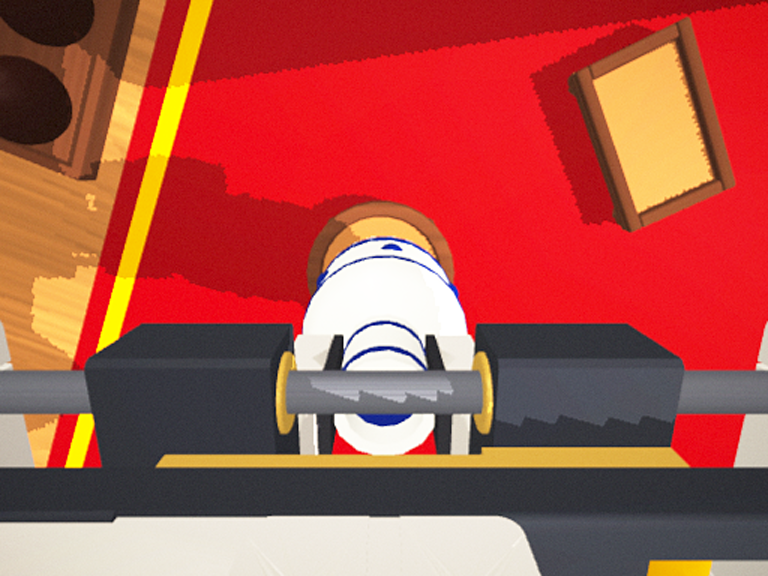

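The mallet vase is held upright at about (385,350) over the large round stand (382,240). The wrist and top estimates of the stand agree within 1 mm.

Emit:
drive_tool([
  [-1,-1,15,0,0,0,1],
  [-2,-1.4,30,0,0,0,1],
  [-2,-1.4,41,0,0,0,1],
  [-2,-1.4,46,0,0,0,1],
  [-2,-1.4,48,0,0,0,1],
  [-2,-1.4,49,0,0,0,1],
  [-2,-1.4,49.5,0,0,0,1],
  [-2,-1.4,50,0,0,0,1],
])

```text
t: 15.15
eef_pos: [0.5325, -0.3982, 0.284]
ee_rot: [3.141, 0.0, 1.962]
force: [-0.4, 0.1, -5.5]
width: 0.0295
```

Emit:
drive_tool([
  [0,0,0.5,0,0,0,1],
  [0,0,1,0,0,0,1],
  [0,0,1,0,0,0,1],
])

```text
t: 15.52
eef_pos: [0.5325, -0.3982, 0.2838]
ee_rot: [3.141, 0.001, 1.962]
force: [-1.8, 2.3, 6.0]
width: 0.0298
```

Emit:
drive_tool([
  [0,0,-0.5,0,0,0,0.3],
  [0,0,-0.5,0,0,0,0],
  [0,0,-0.5,0,0,0,-0.5],
  [0,0,-0.5,0,0,0,-1],
  [0,0,-0.5,0,0,0,-1],
  [0,0,-0.5,0,0,0,-1],
  [0,0,-20,0,0,0,-1],
  [0,0,-50,0,0,0,-1],
  [0,0,-80,0,0,0,-1],
  [0,0,-115,0,0,0,-1],
  [0,0,-115,0,0,0,-1],
])

```text
t: 16.9
eef_pos: [0.5329, -0.3986, 0.4013]
ee_rot: [3.138, 0.005, 1.962]
force: [-0.1, 0.3, -0.7]
width: 0.0879
```

```bash
python3 neck.py .532 -.398 .142 .2; python3 go.py .521 .389 .245 150
```

```text
611 mouth [ 0.53193124 -0.39883733  0.1404122 ] size [0.03136733 0.03148999 0.00843178]
t 16.95 grasp [ 0.533  -0.3984  0.2399] yaw 112.39 q1,q6 [-20.  -47.6] w 0.0878 F [-0.55 -0.43 -0.89]
shift [-0.2 -0.9 39.9] rot [0.12 0.11 0.  ] rows>= 1
t 16.95 grasp [ 0.533  -0.3984  0.2399] yaw 112.39 q1,q6 [-20.  -47.6] w 0.0878 F [-0.55 -0.43 -0.89]
shift [732.3 289.2  -6. ] rot [  0.08   0.15 -37.61] rows>= 13
```

Emit:
drive_tool([
  [28,11,-6,0,0,0,-1],
  [80,32,-6,0,0,0,-1],
  [135,53,-6,0,0,0,-1],
  [190,75,-6,0,0,0,-1],
  [245,97,-6,0,0,0,-1],
  [300,118,-6,0,0,0,-1],
  [355,140,-6,0,0,0,-1],
  [410,162,-6,0,0,0,-1],
  [465,184,-6,0,0,0,-1],
  [520,205,-6,0,0,0,-1],
  [575,227,-6,0,0,0,-1],
  [620,245,-6,0,0,0,-1],
])

```text
t: 18.45
eef_pos: [0.5221, 0.2705, 0.4025]
ee_rot: [-3.14, 0.0, 1.962]
force: [1.2, 0.1, 0.6]
width: 0.088
```

Emit:
drive_tool([
  [45,18,0,0,0,0,-1],
  [85,33,0,0,0,0,-1],
  [106,42,0,0,0,0,-1],
  [112,44,0,0,0,0,-1],
  [112,44,0,0,0,0,-1],
  [112,44,0,0,0,0,-1],
])

```text
t: 19.2
eef_pos: [0.5209, 0.3876, 0.4038]
ee_rot: [-3.142, -0.0, 1.961]
force: [0.3, 0.3, 0.2]
width: 0.0878
```

```bash
python3 neck.py .521 .39 .132 .114
python3 - <<'E'
from h import *; from m import *
for n in('wrist','top','side'):
    P=cloud(load(n)); q=pts(P,np.array([.521,.39,0]),.06,.03,.08)
    print(n,len(q),cv2.minAreaRect((q[:,:2]*1000).astype(np.float32)))
    q=pts(P,np.array([.634,.165,0]),.06,.03,.078)
    print(n,len(q),cv2.minAreaRect((q[:,:2]*1000).astype(np.float32))) if len(q)>9 else 0
f=load('wrist'); save(f,'w4.png')
E
```

```text
513 mouth [0.51947758 0.38921228 0.13034614] size [0.02973023 0.02946832 0.00863444]
t 19.25 grasp [0.521  0.3876 0.2447] yaw 112.33 q1,q6 [  53.8 -121.5] w 0.0877 F [-0.48 -0.47 -0.11]
shift [  2.1  -0.7 130.7] rot [ 0.01 -0.01 -0.  ] rows>= 3
wrist 1067 ((517.1637573242188, 388.3691101074219), (39.77718734741211, 82.51947784423828), 35.36463928222656)
wrist 2874 ((629.4443359375, 163.65562438964844), (58.12600326538086, 62.78374099731445), 3.142291307449341)
top 301 ((519.5458984375, 388.21240234375), (43.19114303588867, 81.8213119506836), 36.37138366699219)
top 130 ((630.79443359375, 182.22213745117188), (60.350250244140625, 25.177637100219727), 4.696201801300049)
side 435 ((522.5870361328125, 395.8133239746094), (39.218658447265625, 78.73357391357422), 39.15651321411133)
side 478 ((635.2943725585938, 169.22567749023438), (62.61170959472656, 64.1194076538086), 5.117298126220703)
```

View pics/w4.png

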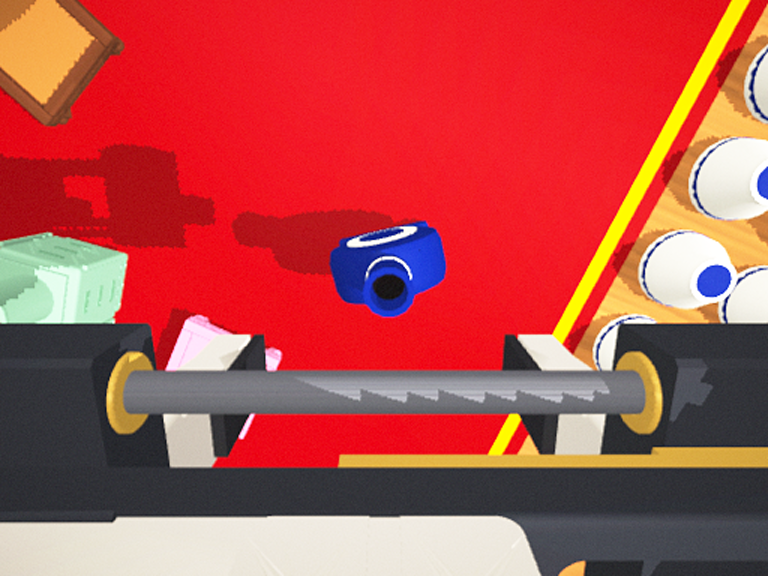

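The flask's mouth is at (388,288), with its thickness axis at about 36°. Grasping it.

Emit:
drive_tool([
  [2,-0.5,40,0,0,0,-1],
  [2,-0.5,80,0,0,0,-1],
  [2,-0.5,112,0,0,0,-1],
  [2,-0.5,129,0,0,0,-1],
  [2,-0.5,129,0,0,0,0],
  [2,-0.5,129,0,0,0,0.2],
  [2,-0.5,129,0,0,0,1],
  [2,-0.5,129,0,0,0,1],
  [2,-0.5,129,0,0,0,1],
  [2,-0.5,129,0,0,0,1],
  [2,-0.5,129,0,0,0,1],
  [2,-0.5,129,0,0,0,1],
])

```text
t: 20.75
eef_pos: [0.5196, 0.3903, 0.2746]
ee_rot: [-3.142, 0.0, 1.962]
force: [0.9, 0.0, 0.2]
width: 0.0273
```

Emit:
drive_tool([
  [0,0,0,0,0,0,1],
  [0,0,-3,0,0,0,1],
  [0,0,-6,0,0,0,1],
  [0,0,-10,0,0,0,1],
])

```text
t: 21.25
eef_pos: [0.5194, 0.3903, 0.2845]
ee_rot: [-3.141, 0.0, 1.962]
force: [-0.4, 0.4, -3.5]
width: 0.0276
```

```bash
python3 go.py .387 -.2775 .19 34.6
```

```text
t 21.25 grasp [0.5193 0.3903 0.1252] yaw 112.39 q1,q6 [  54.1 -121.7] w 0.0276 F [-0.38  0.37 -3.45]
shift [-567.1 -376.8  -64.4] rot [-2.000e-02  3.000e-02  7.779e+01] rows>= 11
```

Emit:
drive_tool([
  [0,0,-20,0,0,0,1],
  [0,0,-44,0,0,0,1],
  [-12,-8,-62,0,0,0,1],
  [-42,-28,-64,0,0,0,1],
  [-83,-55,-64,0,0,0,1],
  [-125,-83,-64,0,0,0,1],
  [-167,-111,-64,0,0,0,1],
  [-209,-139,-64,0,0,0,1],
  [-251,-167,-64,0,0,0,1],
  [-293,-195,-64,0,0,0,1],
  [-325,-216,-64,0,0,0,1],
  [-345,-229,-64,0,0,0,1],
])

```text
t: 22.75
eef_pos: [0.4376, -0.0181, 0.349]
ee_rot: [3.141, -0.0, 1.96]
force: [1.0, 0.6, -3.9]
width: 0.0275
```

Emit:
drive_tool([
  [-10,-6,0,0,0,4,1],
  [-30,-20,0,0,0,11,1],
  [-55,-36,0,0,0,19,1],
  [-80,-53,0,0,0,27,1],
  [-110,-73,0,0,0,36,1],
  [-140,-93,0,0,0,45,1],
  [-170,-113,0,0,0,54,1],
  [-195,-130,0,0,0,63,1],
  [-213,-142,0,0,0,71,1],
  [-222,-148,0,0,0,76,1],
  [-222,-148,0,0,0,77.8,1],
  [-222,-148,0,0,0,77.8,1],
])

```text
t: 24.25
eef_pos: [0.3864, -0.2773, 0.3488]
ee_rot: [-3.142, -0.0, 0.604]
force: [0.3, 0.2, -3.6]
width: 0.0276
```

```bash
python3 chk.py .387 -.2775 w5.png; python3 go.py .387 -.2775 .1353 34.6
```

```text
stand pts 2785
min [ 0.32687394 -0.31549179  0.01454173] max [ 0.42715521 -0.21757398  0.02804042] rect ((376.25787353515625, -268.7117004394531), (104.1710205078125, 43.14822769165039), 46.855228424072266)
t 24.3 grasp [ 0.3867 -0.2771  0.1895] yaw 34.68 q1,q6 [ -11.9 -133.5] w 0.0275 F [ 0.05  0.48 -4.14]
shift [ 0.1  0.5 54.2] rot [ 0.   -0.01  0.08] rows>= 1
```

View pics/w5.png

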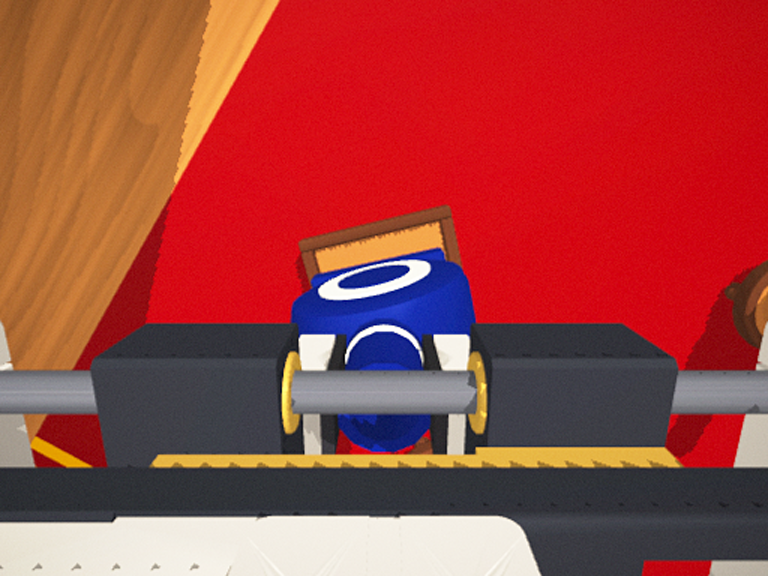

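The flask is aligned with the oblong stand: the rim edge from (300,243) to (448,208) runs parallel to the foot edge. Lowering.

Emit:
drive_tool([
  [0,0,15,0,0,0,1],
  [0,0,32,0,0,0,1],
  [0,0,44,0,0,0,1],
  [0,0,50,0,0,0,1],
  [0,0,52,0,0,0,1],
  [0,0,53,0,0,0,1],
  [0,0,53.5,0,0,0,1],
  [0,0,54,0,0,0,1],
])

```text
t: 25.3
eef_pos: [0.387, -0.2775, 0.2949]
ee_rot: [3.141, -0.0, 0.604]
force: [0.2, -0.5, -4.4]
width: 0.0278
```

Emit:
drive_tool([
  [0,0,0.5,0,0,0,1],
  [0,0,1,0,0,0,1],
  [0,0,1,0,0,0,1],
])

```text
t: 25.68
eef_pos: [0.3872, -0.2777, 0.2946]
ee_rot: [3.14, -0.0, 0.604]
force: [-2.5, 0.5, 5.7]
width: 0.0277
```

Emit:
drive_tool([
  [0,0,-0.5,0,0,0,0.3],
  [0,0,-0.5,0,0,0,0],
  [0,0,-0.5,0,0,0,-0.5],
  [0,0,-0.5,0,0,0,-1],
  [0,0,-0.5,0,0,0,-1],
  [0,0,-0.5,0,0,0,-1],
  [0,0,-20,0,0,0,-1],
  [0,0,-50,0,0,0,-1],
  [0,0,-80,0,0,0,-1],
  [0,0,-105,0,0,0,-1],
  [0,0,-105,0,0,0,-1],
])

```text
t: 27.05
eef_pos: [0.3874, -0.2777, 0.4006]
ee_rot: [3.138, -0.002, 0.604]
force: [0.5, 0.2, 0.3]
width: 0.088
```

```bash
python3 neck.py .387 -.277 .152 .2; python3 go.py .633 .165 .235 60
```

```text
614 mouth [ 0.38620661 -0.27849212  0.15050839] size [0.02935347 0.02976303 0.00875146]
t 27.1 grasp [ 0.3873 -0.2775  0.24  ] yaw 34.59 q1,q6 [ -11.9 -133.5] w 0.0877 F [ 0.11 -0.05 -0.43]
shift [-1.3  0.3 40. ] rot [ 0.07 -0.08 -0.  ] rows>= 1
t 27.1 grasp [ 0.3873 -0.2775  0.24  ] yaw 34.59 q1,q6 [ -11.9 -133.5] w 0.0877 F [ 0.11 -0.05 -0.43]
shift [ 453.7 -224.6    5.3] rot [  0.09  -0.06 -25.41] rows>= 9
```

Emit:
drive_tool([
  [20,-10,0,0,0,-4,-1],
  [60,-30,0,0,0,-12,-1],
  [105,-52,0,0,0,-20,-1],
  [150,-74,0,0,0,-28,-1],
  [195,-97,0,0,0,-36,-1],
  [240,-119,0,0,0,-44,-1],
  [285,-141,0,0,0,-52,-1],
  [330,-163,0,0,0,-60,-1],
  [375,-186,0,0,0,-68,-1],
  [420,-208,3,0,0,-74,-1],
  [446,-221,5,0,0,-78,-1],
  [454,-225,5,0,0,-78,-1],
])

```text
t: 28.6
eef_pos: [0.6333, 0.167, 0.3913]
ee_rot: [-3.138, 0.0, 1.966]
force: [-0.3, -0.4, 0.1]
width: 0.0874
```

Emit:
drive_tool([
  [0,0,0,0,0,0,-1],
  [0,0,0,0,0,0,-1],
])

```text
t: 28.85
eef_pos: [0.6325, 0.1645, 0.3936]
ee_rot: [-3.141, 0.0, 1.964]
force: [0.6, -0.3, -0.7]
width: 0.0876
```

```bash
python3 neck.py .633 .165 .118 .099
python3 - <<'E'
from h import *; from m import *
f=load('wrist'); P=cloud(f); save(f,'w6.png')
for a,b in((.02,.078),(.066,.078)):
    q=pts(P,np.array([.634,.165,0]),.06,a,b); print(len(q),cv2.minAreaRect((q[:,:2]*1000).astype(np.float32)))
E
```

```text
614 mouth [0.63320505 0.16437672 0.11656478] size [0.03552854 0.03526944 0.00894213]
t 28.9 grasp [0.6326 0.1645 0.2346] yaw 112.52 q1,q6 [ 31.6 -99.1] w 0.0875 F [ 0.56 -0.76  0.92]
shift [ -0.3   0.5 135.6] rot [ 0. -0. -0.] rows>= 3
2063 ((633.0265502929688, 164.35916137695312), (61.76807403564453, 61.869754791259766), 5.775374412536621)
1730 ((633.0087890625, 164.39614868164062), (61.570579528808594, 60.79113006591797), 5.745918273925781)
```

View pics/w6.png

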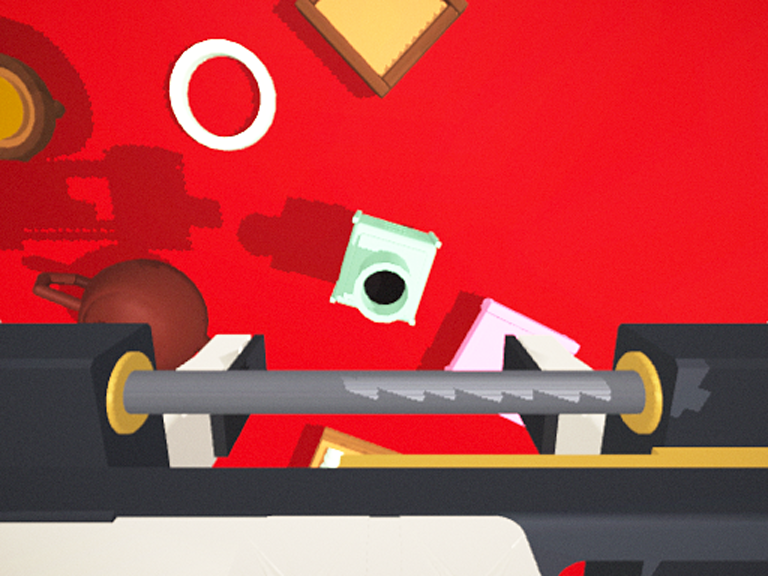

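The square vase's mouth is at (384,287), rotated 5.8°, and the teapot is clear of the left finger. Grasping.

Emit:
drive_tool([
  [0,0,40,0,0,0,-1],
  [0,0.5,80,0,0,0,-1],
  [0,0.5,115,0,0,0,-1],
  [0,0.5,134,0,0,0,-1],
  [0,0.5,134,0,0,0,0],
  [0,0.5,134,0,0,0,0.1],
  [0,0.5,134,0,0,0,1],
  [0,0.5,134,0,0,0,1],
  [0,0.5,134,0,0,0,1],
  [0,0.5,134,0,0,0,1],
  [0,0.5,134,0,0,0,1],
  [0,0.5,134,0,0,0,1],
])

```text
t: 30.4
eef_pos: [0.6335, 0.1656, 0.2598]
ee_rot: [3.141, 0.0, 1.965]
force: [0.7, -0.1, 1.0]
width: 0.0335
```

Emit:
drive_tool([
  [0,0,0,0,0,0,1],
  [0,0,-3,0,0,0,1],
  [0,0,-6,0,0,0,1],
  [0,0,-10,0,0,0,1],
])

```text
t: 30.9
eef_pos: [0.6332, 0.1656, 0.2694]
ee_rot: [-3.141, -0.0, 1.965]
force: [-0.1, -0.0, -4.7]
width: 0.0335
```

```bash
python3 go.py .472 .0955 .175 84
```

```text
t 30.9 grasp [0.6331 0.1656 0.1101] yaw 112.59 q1,q6 [ 31.7 -99.1] w 0.0335 F [-0.14 -0.02 -4.65]
shift [  -2.8 -175.9  -64.7] rot [-5.000e-02  1.000e-02  2.859e+01] rows>= 3
```

Emit:
drive_tool([
  [0,0,-22,0,0,0,1],
  [0,0,-46,0,0,0,1],
  [0,-8,-62,0,0,2,1],
  [0,-30,-65,0,0,6,1],
  [-1,-60,-65,0,0,11,1],
  [-2,-92,-65,0,0,16,1],
  [-2,-125,-65,0,0,21,1],
  [-3,-152,-65,0,0,25,1],
  [-3,-170,-65,0,0,28,1],
  [-3,-176,-65,0,0,28.4,1],
  [-3,-176,-65,0,0,28.4,1],
  [-3,-176,-65,0,0,28.4,1],
])

```text
t: 32.4
eef_pos: [0.4727, 0.0956, 0.3347]
ee_rot: [3.141, -0.0, 1.47]
force: [-0.3, 0.3, -4.0]
width: 0.0334
```

```bash
python3 chk.py .472 .0955 w7.png; python3 go.py .472 .0955 .1205
python3 - <<'E'
from h import *; from m import *
P=cloud(load('wrist'))
q=pts(P,np.array([.472,.0955,0]),.06,.1,.147); print(len(q),cv2.minAreaRect((q[:,:2]*1000).astype(np.float32)))
E
```

```text
stand pts 2822
min [0.41642186 0.04124983 0.01349455] max [0.49414856 0.14878304 0.02792584] rect ((470.11474609375, 95.0264892578125), (83.95833587646484, 83.40973663330078), 67.4369888305664)
t 32.45 grasp [0.4727 0.0956 0.1753] yaw 84.21 q1,q6 [  34.9 -130.7] w 0.0338 F [ 0.31 -0.48 -4.4 ]
shift [-0.1 -0.6 54.8] rot [0. 0. 0.] rows>= 1
2656 ((460.1424865722656, 100.52511596679688), (61.87633514404297, 37.9004020690918), 69.55770111083984)
```

View pics/w7.png

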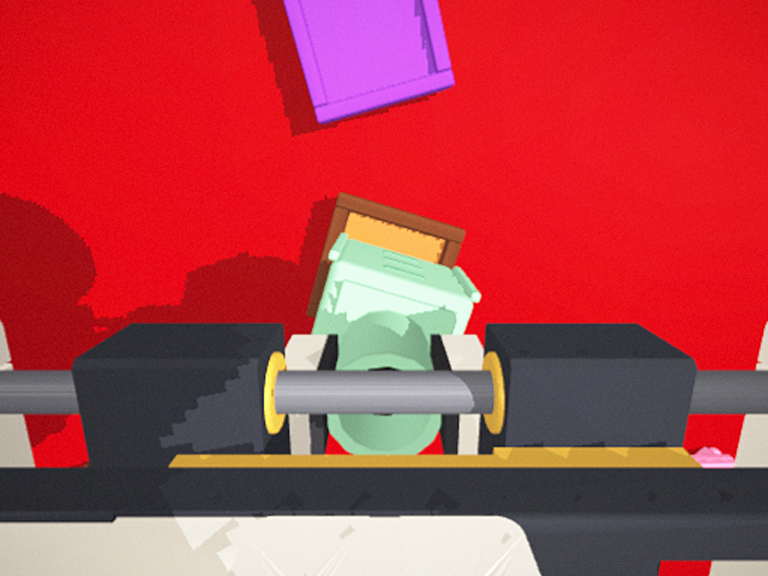

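The square vase is held over the square stand: rim edge from (340,195) to (465,232), vase edge parallel within about 2°. I'll shift it 2 mm toward the base, turn it 1° and lower.

Emit:
drive_tool([
  [0,-1,15,0,0,1,1],
  [0,-2,32,0,0,1,1],
  [0,-2,44,0,0,1,1],
  [0,-2,50,0,0,1,1],
  [0,-2,52,0,0,1,1],
  [0,-2,53.5,0,0,1,1],
  [0,-2,54.5,0,0,1,1],
  [0,-2,54.5,0,0,1,1],
])

```text
t: 33.45
eef_pos: [0.4701, 0.0955, 0.2804]
ee_rot: [3.141, -0.0, 1.452]
force: [0.2, -0.3, -4.0]
width: 0.0335
```

Emit:
drive_tool([
  [0,0,0.5,0,0,0,1],
  [0,0,1,0,0,0,1],
  [0,0,1,0,0,0,1],
])

```text
t: 33.83
eef_pos: [0.4702, 0.0955, 0.2797]
ee_rot: [3.141, -0.0, 1.452]
force: [-1.9, -0.8, 3.9]
width: 0.0333
```

Emit:
drive_tool([
  [0,0,-0.5,0,0,0,0.2],
  [0,0,-0.5,0,0,0,0],
  [0,0,-0.5,0,0,0,-0.5],
  [0,0,-0.5,0,0,0,-1],
  [0,0,-0.5,0,0,0,-1],
  [0,0,-0.5,0,0,0,-1],
  [0,0,-20,0,0,0,-1],
  [0,0,-50,0,0,0,-1],
  [0,0,-80,0,0,0,-1],
  [0,0,-120,0,0,0,-1],
  [0,0,-150,0,0,0,-1],
  [0,0,-150,0,0,0,-1],
])

```text
t: 35.33
eef_pos: [0.4705, 0.0956, 0.4317]
ee_rot: [3.138, -0.003, 1.452]
force: [-0.2, 0.2, -0.2]
width: 0.0875
```

```bash
python3 neck.py .471 .095 .138 .2
python3 - <<'E'
from h import *; from m import pts
f=snap('side'); save(f,'side2.png'); g=snap('top'); save(g,'top2.png')
for n,x,y,h,zh in(('bottle',.637,-.135,.15,.04),('mallet',.532,-.398,.142,.04),('flask',.387,-.278,.152,.04),('square',.4705,.095,.138,.04)):
    for k,F in(('side',f),('top',g)):
        q=pts(cloud(F),np.array([x,y]),.05,h-.005,h+.01); s=pts(cloud(F),np.array([x,y]),.08,.012,.03)
        print(n,k,len(q),'mouth',((q.min(0)+q.max(0))/2).round(4),'ztop',np.percentile(q[:,2],95).round(4) if len(q) else '')
E
```

```text
540 mouth [0.46944911 0.09448322 0.13643478] size [0.03527523 0.03546714 0.00871449]
t 35.38 grasp [0.4704 0.0957 0.2707] yaw 83.19 q1,q6 [  35.  -131.9] w 0.0877 F [ 0.18 -0.77 -0.08]
shift [-1.2 -0.6 70.7] rot [ 0.09 -0.09 -0.  ] rows>= 2
bottle side 41 mouth [ 0.6394 -0.1333  0.15  ] ztop 0.1528
bottle top 55 mouth [ 0.6359 -0.1343  0.1491] ztop 0.1516
mallet side 26 mouth [ 0.5405 -0.3932  0.1423] ztop 0.145
mallet top 66 mouth [ 0.5316 -0.3981  0.1406] ztop 0.1425
flask side 37 mouth [ 0.3894 -0.2742  0.1521] ztop 0.1555
flask top 69 mouth [ 0.3869 -0.2779  0.1509] ztop 0.1538
square side 73 mouth [0.4729 0.0961 0.1374] ztop 0.1406Traceback (most recent call last):
  File "<stdin>", line 6, in <module>
    return umr_minimum(a, axis, None, out, keepdims, initial, where)
ValueError: zero-size array to reduction operation minimum which has no identity
```

View pics/side2.png

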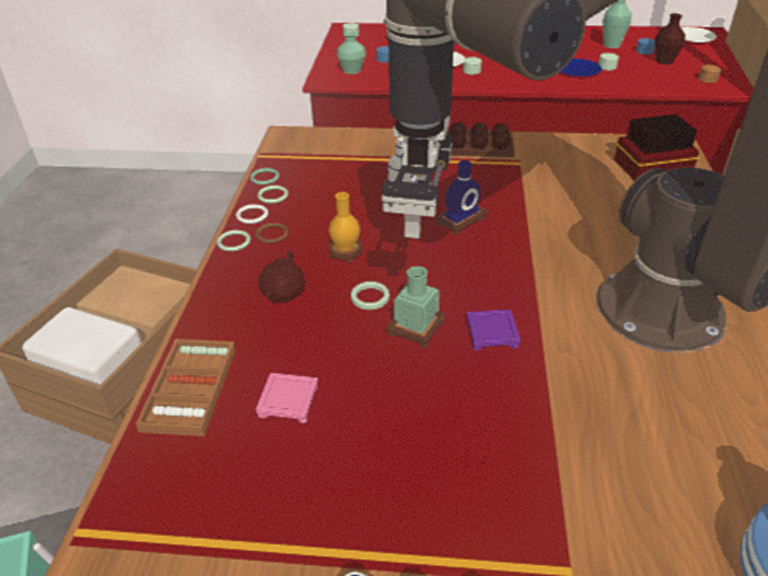

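View pics/top2.png

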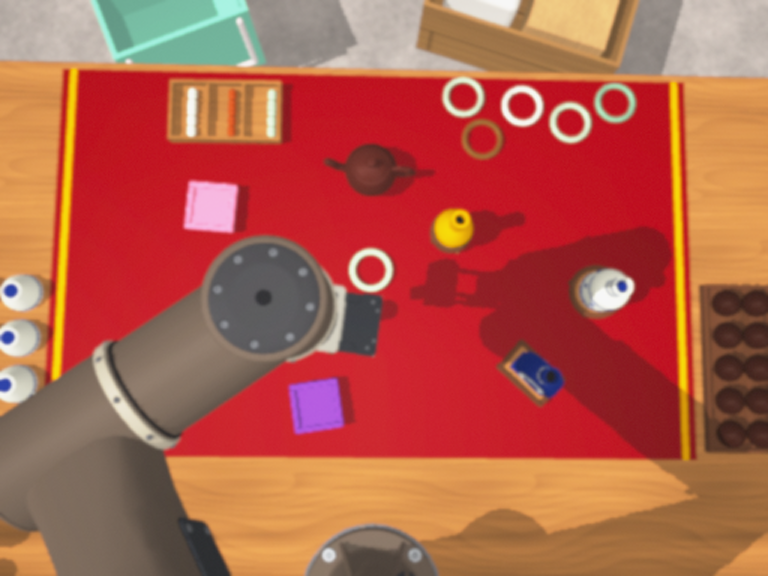

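All four pieces stand upright on their stands: bottle (453,230), mallet (605,290), flask (535,372) in the top view, and square vase (416,300) in the side view. The teapot (370,170) and bangle (370,270) haven't moved. Mouth heights rose by about 20 mm, as they should.

```bash
python3 -c "
from station import *
print(job_done())"
```

```text
the job is handed in; nothing more can be done
None
```

All four porcelain pieces are on the stands matching their feet, and I handed the job in at about 35.5 s of the 120 s allowed. I held each piece by the neck, lowered it until it just touched the panel, then released it and lifted the gripper clear.

- **Position:** close-up readings after release put each mouth within about 2 mm of its stand's measured centre (limit 11 mm).
- **Height:** the tops of the bottle, flask, mallet vase and square vase sit about 20 mm higher than before, so each foot is on its panel inside the rim.
- **Upright and bystanders:** in the last side and top pictures the pieces in view stand upright. The teapot and bangle appear at the same pixel positions as at the start.
- **Disagreements:** the side camera gave mouth positions 2–5 mm off the others, and about 10 mm off for the mallet vase, which the arm partly hid. I trusted the close-up and top readings there.
- **Not checked:** the final top view of the square vase was blocked by the arm, so it was checked only with the wrist and side cameras. I did not re-measure the stands after placing, but the contact forces stayed below about 12 N.

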